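# Push in the test buttons in order

## Task

Set up the button boxes for their bench test: with a fingertip gently push the green button in until it is fully home, then the blue one, then the white one, in that order (each stays in by itself). Leave the red button out, do not lift, tip or shove the boxes, and leave everything else on the bench where it is.

Things in the scene. Friction and masses are not known exactly. Their poses are not given: they have to be found in the camera images.
- green_box: Loose grey push-button box (about 0.8 kg) with the green button on its top: 72x72 mm, cover at 50 mm, dark metal bezel 40 mm across up to 56 mm, a short black cable gland on its +x side. Origin: centre of its underside; z up.
- green_top (a point): Centre of the top face of the green button (a plain round cap 28 mm across with a flat top); moves with the button. 68 mm above the bench with the button out, 60 mm pushed home.
- green_button (a joint): How far the green button is pushed down (m): 0 out, 0.008 fully home. About 3 N moves it; there is no spring, it stays where it is left. The stop at 0.008 is hard.
- blue_box: Loose grey push-button box (about 0.8 kg) with the blue button on its top: 72x72 mm, cover at 50 mm, dark metal bezel 40 mm across up to 56 mm, a short black cable gland on its +x side. Origin: centre of its underside; z up.
- blue_top (a point): Centre of the top face of the blue button (a plain round cap 28 mm across with a flat top); moves with the button. 68 mm above the bench with the button out, 60 mm pushed home.
- blue_button (a joint): How far the blue button is pushed down (m): 0 out, 0.008 fully home. About 3 N moves it; there is no spring, it stays where it is left. The stop at 0.008 is hard.
- white_box: Loose grey push-button box (about 0.8 kg) with the white button on its top: 72x72 mm, cover at 50 mm, dark metal bezel 40 mm across up to 56 mm, a short black cable gland on its +x side. Origin: centre of its underside; z up.
- white_top (a point): Centre of the top face of the white button (a plain round cap 28 mm across with a flat top); moves with the button. 68 mm above the bench with the button out, 60 mm pushed home.
- white_button (a joint): How far the white button is pushed down (m): 0 out, 0.008 fully home. About 3 N moves it; there is no spring, it stays where it is left. The stop at 0.008 is hard.
- red_box: Loose grey push-button box (about 0.8 kg) with the red button on its top: 72x72 mm, cover at 50 mm, dark metal bezel 40 mm across up to 56 mm, a short black cable gland on its +x side. Origin: centre of its underside; z up.
- red_top (a point): Centre of the top face of the red button (a 36 mm wide mushroom head on a 20 mm stem); moves with the button. 68 mm above the bench with the button out, 60 mm pushed home.
- red_button (a joint): How far the red button is pushed down (m): 0 out, 0.008 fully home. About 3 N moves it; there is no spring, it stays where it is left. The stop at 0.008 is hard.
- pendant: Bystander, loose: black hand-control box with a red rocker, 117x60x40 mm. Origin: centre of its underside.
- spanner: Bystander, loose: bright steel spanner lying flat, 146 mm long, 6 mm high. Origin: centre of its underside.
- side_cutters: Bystander, loose: side cutters with red handles lying flat, 142x61x12 mm. Origin: centre of its underside.
- cast_foot: Bystander, loose: small dark grey casting, 38x45x50 mm. Origin: centre of its underside.

How it is judged:
By the outcome, as a careful person would: the job done as asked, in the order asked, and still so for the second after the job is handed in, with the robot touching nothing.
It also fails if it takes over 61 s, if anything falls off the work surface, if the arm or the gripper's body presses on something with over 40 N, if the wrist force passes 120 N, or if a joint passes its speed limit or range.

## Robot

A 6-joint arm with a two-finger parallel gripper is mounted at the origin on a cart in front of the work surface, level with it; the furniture and walls round the work are solid. World frame = base frame: x ahead of the robot, y to its left, z up, the work surface at z = 0. Lengths are in m, angles in rad, forces in N, time in s.
With the tool pointing down it reaches from about 0.25 to 0.725 m from the base axis. Payload 4 kg.
Tool frame: the origin (TCP) lies midway between the tips of the shut fingers; the grasp point (between the pads) lies 19 mm behind it; z points along the fingers, y is the direction in which the jaws open and shut (so a half turn about z gives the same grasp; the last joint's range is limited). The gripper opens to 85 mm and grips with 20 to 120 N. Pads are 22 mm wide; open, the fingers measure 114 mm over their backs; the gripper's body (76 mm by 85 mm) begins 54 mm behind the grasp point. The pads swing forward as they close: fully open they stand 13 mm farther back than shut.
Start: joints at [-1.322, 0.241, 0.005, 1.335, 0, 1.571], TCP at [0.123, -0.485, 0.231] pointing down, gripper open.
Joint ranges: [-2.72, 2.72], [-1.05, 1.87], [-1.09, 1.28], [-1.99, 2.15], [-1.42, 1.44], [-3.14, 3.14]. Speed limits (rad/s): [2.79, 2.79, 3.14, 3.14, 3.14, 3.14].

## Interface

Orientations are given as a unit quaternion [w, x, y, z].
In Python, from plant import readout, imaging, order gives the robot as it stands.
- The arm moves only by the tool carry_out, never from a script. Its arguments are lists of equal length, an entry for each row: "travel": the shift along the world's x, y, z each as a share of 0.2 m, from -1 to 1, a list of three; "roll": the turn about the world's z as a share of pi/2 rad, from -1 to 1; "claw": the gripper's target within -1 to 1 (shut at 1, half-way at 0, fully open at -1). In form: {"travel": [[tx, ty, tz], ...], "roll": [roll, ...], "claw": [claw, ...]}. A call has 1 to 20 rows; each row is the pose to reach, as a shift and turn from the pose commanded when the call began; what a row does not reach only later rows make up. A row lasts 1/8 s, in which the tool goes at most 62.5 mm and 10.7 degrees, less where a joint would pass 70% of its speed; a pose out of reach is approached as far as the arm can. A call with a number of a shift or a turn outside -1 to 1 is refused whole. A call with a gripper value outside its range is refused whole. The fingers move at their own pace and stop on an object; "force" is the grip in N (left out, the last holds). Time passes only in rows, so rows that repeat a pose let the fingers close. It gives the time, the measured TCP pose, the force and the opening at its end, in the units of the state.
- readout.observe(): the state, without advancing time (a new reading comes with each control period).
- imaging.snapshot(name): name is "scene" or "top"; returns a dict with "pixels" (420x560x3 uint8, red, green, blue), "vertical_fov" (degrees; the focal length in pixels is half the picture's height over the tangent of half this angle, whatever the lens; pixels are square), "cx", "cy" (the principal point, pixels), "distortion" ([k1, k2, p1, p2, k3] as OpenCV has them; the pictures are not rectified), "cam_to_world" (4x4, takes a point from camera to world coordinates). Camera axes: x right, y down, z forward; pixel columns grow to the right and rows downward; lengths in m; the calibration is good to about 2 mm. A picture is of the moment at which its call begins. There is no depth.
- order.close_job(): hands the job in, once; it reports no verdict.
The state is a dict: "time_s": time; "joint_pos": joint angles; "qvel": joint speeds; "joint_torque": joint torques, N m; "position": TCP position; "orientation": TCP orientation; "force": force on the tool from outside, world axes, zero at the start; "wrist_torque": the same for the moment, N m; "grip_width": finger opening in m.
Only numpy, scipy, OpenCV 4.12 (cv2) and the standard library are available. Lean on these libraries where they do the work, as an engineer would, in place of code of your own. Each camera call takes 0.05 s, during which the arm holds its last target.

## Working session

There is one attempt and no reset: what is moved stays moved. The work goes in short steps, Python scripts to look and compute and a tool call to move; the robot and the scene stay as the last step left them, time stands still between calls to the robot, and variables do not carry over. Pictures are saved under pics/ and viewed, and the job is handed in when it is done.

Besides the shell and the picture viewer there is one more tool, called after "Request:" in YAML: its name, and indented under it one key for each argument. carry_out: Moves the arm, as the interface text tells. Its arguments: {"type":"object","properties":{"travel":{"type":"array"},"roll":{"type":"array"},"claw":{"type":"array"},"force":{"type":"number"}},"required":["travel","roll","claw"]}

```bash
mkdir -p pics; ls; python3 - <<'E'
from plant import readout, imaging, order
import cv2,json
import numpy as np
s=readout.observe(); print({k:np.round(v,4).tolist() for k,v in s.items()})
for n in("scene","top"):
    d=imaging.snapshot(n); cv2.imwrite(f"pics/{n}0.png",d["pixels"][:,:,::-1])
    p=d.pop("pixels"); print(n,{k:np.round(v,4).tolist() for k,v in d.items()})
E
```

```text
pics
{'time_s': 0.0, 'joint_pos': [-1.322, 0.2414, 0.0037, 1.3352, 0.0, 1.5708], 'qvel': [-0.0007, 0.0004, 0.0012, -0.0018, 0.0023, -0.0006], 'joint_torque': [0.0009, -37.2318, 25.2408, 0.0169, -0.0, 0.0], 'position': [0.123, -0.484, 0.2304], 'orientation': [-0.001, 0.9923, 0.1241, -0.0001], 'force': [0.5704, -0.0733, 0.3558], 'wrist_torque': [-0.011, 0.0603, 0.034], 'grip_width': 0.0852}
scene {'vertical_fov': 51.9091, 'cx': 278.6604, 'cy': 214.6795, 'distortion': [-0.1032, 0.0, 0.0, 0.0, 0.0], 'cam_to_world': [[-0.5322, -0.7441, 0.4037, 0.0854], [-0.8466, 0.4705, -0.2488, 0.3054], [-0.0048, -0.4742, -0.8804, 1.0941], [0.0, 0.0, 0.0, 1.0]]}
top {'vertical_fov': 43.7278, 'cx': 278.6265, 'cy': 206.9714, 'distortion': [0.0412, 0.0, 0.0, 0.0, 0.0], 'cam_to_world': [[-0.0663, -0.9723, 0.224, 0.2499], [-0.9978, 0.0649, -0.0136, 0.0481], [-0.0013, -0.2244, -0.9745, 1.4241], [0.0, 0.0, 0.0, 1.0]]}
```

View pics/scene0.png

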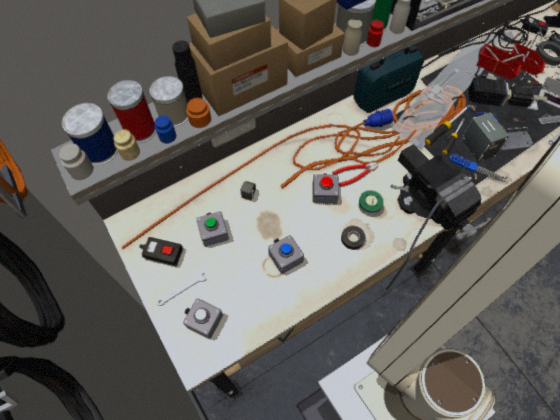

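View pics/top0.png

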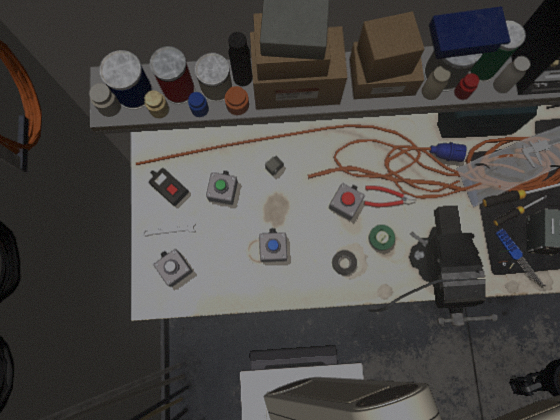

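Scene picture: green button near (211,223), blue (286,250), white (202,315), red (326,183). In the top picture they are at about (221,185), (273,246), (171,267) and (348,199). Next I'll segment the caps and intersect the rays.

```bash
cat > h.py <<'E'
import numpy as np,cv2
def K(d):
    f=210/np.tan(np.radians(d["vertical_fov"])/2)
    return np.array([[f,0,d["cx"]],[0,f,d["cy"]],[0,0,1]])
def ray(d,uv):
    p=cv2.undistortPoints(np.array([[uv]],float),K(d),np.array(d["distortion"]))[0,0]
    T=np.array(d["cam_to_world"]); r=T[:3,:3]@[p[0],p[1],1]; return T[:3,3],r/np.linalg.norm(r)
def plane(d,uv,z):
    o,r=ray(d,uv); return o+r*(z-o[2])/r[2]
def tri(a,b):
    (o1,r1),(o2,r2)=a,b
    s=np.linalg.lstsq(np.c_[r1,-r2],o2-o1,rcond=None)[0]
    p,q=o1+s[0]*r1,o2+s[1]*r2; return (p+q)/2,np.linalg.norm(p-q)
def proj(d,P):
    T=np.linalg.inv(np.array(d["cam_to_world"]))
    return cv2.projectPoints(np.array(P,float).reshape(-1,1,3),cv2.Rodrigues(T[:3,:3])[0],T[:3,3],K(d),np.array(d["distortion"]))[0][:,0]
def blob(img,c,col,w=11):
    x0,y0=c[0]-w,c[1]-w
    a=img[y0:c[1]+w+1,x0:c[0]+w+1].astype(int); R,G,B=a[...,0],a[...,1],a[...,2]
    m={"green":(G>R+40)&(G>B+25),"blue":(B>R+50)&(B>G+25),"red":(R>G+70)&(R>B+70),"white":(a.min(2)>165)}[col]
    n,l,st,ce=cv2.connectedComponentsWithStats(m.astype(np.uint8))
    i=1+np.argmin(np.hypot(*(ce[1:]-w).T)+100*(st[1:,4]<15)); return ce[i]+[x0,y0],st[i]
E
python3 - <<'E'
from plant import imaging
from h import *
S=imaging.snapshot("scene");T=imaging.snapshot("top")
C={"green":((211,223),(221,185)),"blue":((286,250),(273,246)),"white":((202,315),(171,267)),"red":((326,183),(348,199))}
rows=[]
for k,(a,b) in C.items():
    pa,sa=blob(S["pixels"],a,k);pb,sb=blob(T["pixels"],b,k)
    P,e=tri(ray(S,pa),ray(T,pb))
    print(k,pa.round(1),sa,pb.round(1),sb,"tri",P.round(4),"gap",e.round(4),"S@68",plane(S,pa,.066)[:2].round(4),"T@68",plane(T,pb,.066)[:2].round(4),"r",np.hypot(*P[:2]).round(3))
    r=[]
    for d,c in((S,pa),(T,pb)):
        i=d["pixels"][...,::-1]; x,y=int(c[0]),int(c[1]); r.append(cv2.resize(i[y-25:y+25,x-25:x+25],(280,280),interpolation=cv2.INTER_CUBIC))
    rows.append(np.vstack(r))
im=np.hstack(rows); cv2.imwrite("pics/z.png",cv2.resize(im,(800,400)))
E
```

```text
green [210.2 222.2] [ 5  6 11 10 85] [220.  184.2] [ 6  6  9 10 69] tri [0.6352 0.1825 0.0664] gap 0.0006 S@68 [0.6357 0.1827] T@68 [0.6351 0.1823] r 0.661
blue [285.7 248.1] [ 6  4 11 11 99] [272.6 244.5] [ 6  5 10 10 83] tri [0.4627 0.0519 0.0671] gap 0.0012 S@68 [0.4635 0.052 ] T@68 [0.4624 0.0515] r 0.466Traceback (most recent call last):
  File "<stdin>", line 7, in <module>
  File "h.py", line 22, in blob
    i=1+np.argmin(np.hypot(*(ce[1:]-w).T)+100*(st[1:,4]<15)); return ce[i]+[x0,y0],st[i]
        ~~~~~~~~~^^^^^^^^^^^^^^^^^^^^^^^^^^^^^^^^^^^^^^^^^^^
    return _wrapfunc(a, 'argmin', axis=axis, out=out, **kwds)
    return bound(*args, **kwds)
ValueError: attempt to get argmin of an empty sequence
```

```bash
sed -i 's/(a.min(2)>165)/(a.min(2)>wt)/; s/col,w=11/col,w=11,wt=165/' h.py
python3 - <<'E'
from plant import imaging
from h import *
S=imaging.snapshot("scene");T=imaging.snapshot("top")
print(S["pixels"][306:325,193:212].min(2)); print(T["pixels"][258:277,162:181].min(2))
C={"green":((211,223),(221,185)),"blue":((286,250),(273,246)),"white":((202,315),(171,267)),"red":((326,183),(348,199))}
rows=[]
for k,(a,b) in C.items():
    r=[]
    for d,c in((S,a),(T,b)):
        i=d["pixels"][...,::-1]; x,y=int(c[0]),int(c[1]); r.append(cv2.resize(i[y-25:y+25,x-25:x+25],(280,280),interpolation=cv2.INTER_CUBIC))
    rows.append(np.vstack(r))
im=np.hstack(rows); cv2.imwrite("pics/z.png",cv2.resize(im,(800,400)))
E
```

```text
[[145 144 148 146 145 146 143 144 143 144 142 143 145 144 146 145 145 143
  138]
 [146 148 146 145 147 143 139 125 125 128 127 134 142 146 144 143 142 144
  144]
 [149 148 145 146 140 131 128 131 123 119 108 115 117 127 142 143 143 144
  142]
 [146 146 145 136 139 147 165 175 170 168 149 115  97  99 122 141 143 145
  146]
 [146 146 134 131 170 182 194 195 194 193 187 158 114  93  95 125 141 146
  146]
 [145 143 128 159 189 194 196 197 197 196 196 188 155  92  87 100 123 144
  146]
 [145 124 137 183 195 196 197 196 194 196 196 194 175  98  81  92 107 140
  148]
 [143 120 162 193 198 197 194 196 194 197 197 196 176 103  72  85  89 124
  147]
 [132 115 169 194 197 198 198 199 196 199 198 194 177 102  62  73  87 128
  144]
 [115 106 155 194 197 198 196 194 195 197 198 193 175  93  62  78  87 120
  143]
 [109 106 149 191 198 198 198 198 197 196 196 187 150  80  56  63  74 110
  144]
 [130 103 118 163 197 196 197 199 198 196 190 168 109  68  58  59  85 134
  145]
 [144 110 100 118 180 190 191 191 196 185 160 117  77  66  77  73  99 140
  148]
 [148 121 100 100 118 126 151 165 146 133 107  
[... 1279 characters left out ...]
 144 145 142 146 141 113  53  56  76  46  75
  120]
 [118 108  77  95 135 146 143 144 144 148 143 128  73  50  64  67  58  97
  116]
 [119 115  80  78 105 129 134 143 140 135 121  87  50  52  70  67  92 118
  118]
 [114 114  86  73  75  85  99 120 111  93  70  52  59  60  69  93 120 120
  119]
 [116 118 112  95  73  73  75  71  64  62  55  59  71  66  66 118 122 117
  121]
 [115 118 117 112  96  89  72  72  68  67  69  69  85  88  95 118 120 119
  115]
 [115 115 118 116 118 112  90  88  89  89  87  93 119 120 120 118 115 119
  121]
 [115 117 116 119 117 118 117 118 117 121 115 119 119 117 117 116 119 120
  112]
 [106 118 117 114 118 116 118 117 116 118 119 120 117 119 118 119 117 109
   82]]
```

View pics/z.png

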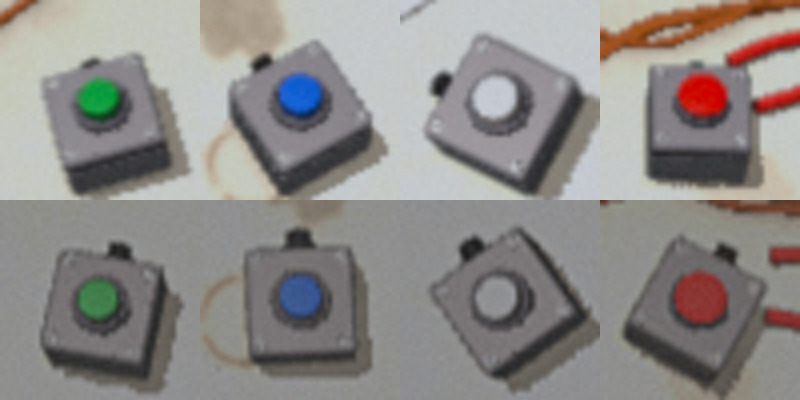

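```bash
cat > m.py <<'E'
from plant import imaging,readout
from h import *
def meas(z=.066,tag=None):
    S=imaging.snapshot("scene");T=imaging.snapshot("top")
    if tag:
        for n,d in(("s",S),("t",T)): cv2.imwrite(f"pics/{tag}{n}.png",d["pixels"][...,::-1])
    C={"green":((211,223),(221,185)),"blue":((286,250),(273,246)),"white":((201,314),(170,266)),"red":((326,183),(348,199))}
    for k,(a,b) in C.items():
        try:
            pa,sa=blob(S["pixels"],a,k,wt=158);pb,sb=blob(T["pixels"],b,k,wt=126)
            P,e=tri(ray(S,pa),ray(T,pb))
            print(k,pa.round(1),sa[2:],pb.round(1),sb[2:],"tri",P.round(4),"gap",e.round(4),"S",plane(S,pa,z)[:2].round(4),"T",plane(T,pb,z)[:2].round(4))
        except Exception as x: print(k,"hidden")
    return S,T
E
python3 -c "
from m import *
meas()"
```

```text
green [210.2 222.3] [11 10 87] [220.  184.2] [ 9 10 70] tri [0.6358 0.1825 0.065 ] gap 0.0007 S [0.6355 0.1829] T [0.6352 0.1822]
blue [285.7 248.1] [11 11 99] [272.6 244.5] [10 10 83] tri [0.4627 0.0519 0.0671] gap 0.0012 S [0.4635 0.052 ] T [0.4624 0.0515]
white [200.1 313.8] [11 11 88] [169.5 265.9] [10  9 72] tri [0.4244 0.321  0.0723] gap 0.0019 S [0.4272 0.3217] T [0.4245 0.3215]
red [326.2 181.2] [ 13  11 112] [347.7 197.9] [ 12  12 115] tri [ 0.5747 -0.1559  0.0674] gap 0.0014 S [ 0.576  -0.1561] T [ 0.5745 -0.1565]
```

```bash
python3 - <<'E'
from m import *
S=imaging.snapshot("scene");T=imaging.snapshot("top")
for a,b in(((92,196),(91,124)),((245,190),(274,158))):
    print([x.round(3) for x in tri(ray(S,a),ray(T,b))[0:1]])
print(plane(T,(220,125),.15),plane(T,(220,125),.3))
E
```

```text
[array([0.703, 0.416, 0.329])]
[array([ 0.73,  0.03, -0.03])]
[0.77007333 0.16724424 0.15      ] [0.70883098 0.15321711 0.3       ]
```

Request:
carry_out:
  travel:
    - [0.16,0.2,0]
    - [0.32,0.4,0]
    - [0.48,0.6,0]
    - [0.64,0.83,0]
    - [0.64,0.83,0]
  roll: [0.06,0.12,0.18,0.25,0.25]
  claw: [1,1,1,1,1]
  force: 40

```text
time_s: 1.12
position: [0.2527, -0.316, 0.2316]
orientation: [-0.0, 0.948, 0.318, 0.0]
force: [-0.1, 0.2, 0.2]
grip_width: 0.0
```

```bash
python3 - <<'E'
from m import *
S=imaging.snapshot("scene");T=imaging.snapshot("top")
a=S["pixels"][130:230,70:270,::-1];b=T["pixels"][80:180,70:270,::-1]
cv2.imwrite("pics/sh.png",np.vstack([cv2.resize(x,(600,300),interpolation=cv2.INTER_CUBIC) for x in(a,cv2.convertScaleAbs(b,alpha=1.6))]))
cv2.imwrite("pics/s1.png",S["pixels"][...,::-1])
E
```

```text
(no output)
```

View pics/sh.png

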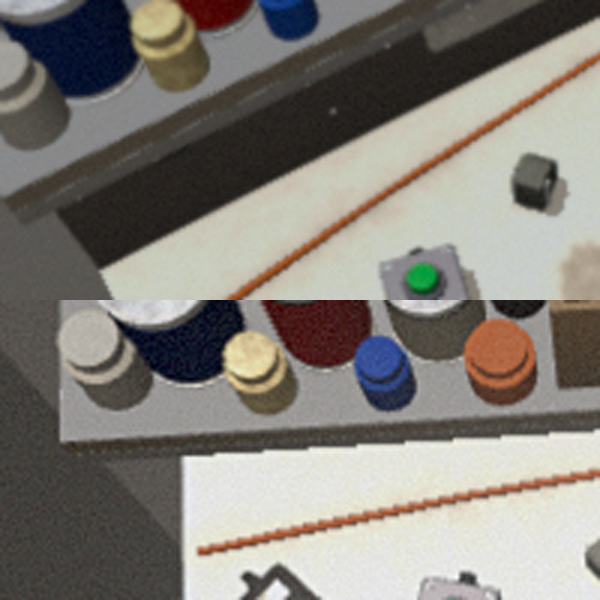

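View pics/s1.png

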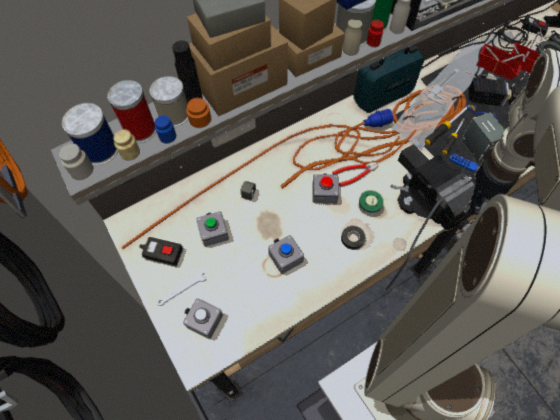

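```bash
python3 - <<'E'
from m import *
S=imaging.snapshot("scene");T=imaging.snapshot("top")
for a,b in(((73.3,198.3),(90.7,127)),((76.7,202.7),(90.7,131))):
    print([np.round(x,3) for x in tri(ray(S,a),ray(T,b))])
z=.35
for r,c in((127,90.7),(123.5,220)): print(plane(T,(c,r),z).round(3))
E
```

```text
[array([0.716, 0.44 , 0.312]), np.float64(0.004)]
[array([0.708, 0.44 , 0.306]), np.float64(0.008)]
[0.702 0.428 0.35 ]
[0.692 0.148 0.35 ]
```

Request:
carry_out:
  travel:
    - [0.16,0.2,0]
    - [0.32,0.4,0]
    - [0.48,0.6,0]
    - [0.64,0.83,0]
    - [0.64,0.83,0]
  roll: [0.06,0.12,0.18,0.25,0.25]
  claw: [1,1,1,1,1]

```text
time_s: 1.95
position: [0.3807, -0.1513, 0.2311]
orientation: [-0.0, 0.868, 0.496, 0.0]
force: [-0.9, -0.3, -0.1]
grip_width: -0.0003
```

```bash
python3 -c "
from m import *
s=readout.observe();print(s['joint_pos'],s['position'],s['time_s'])"
```

```text
[-3.78574599e-01  6.15850782e-02 -2.09292100e-01  1.29984100e+00
  4.08942656e-04  1.72467265e+00] [ 0.38069994 -0.15129396  0.23114361] 1.95
```

Request:
carry_out:
  travel:
    - [0.1,0.21,0]
    - [0.2,0.42,0]
    - [0.3,0.63,0]
    - [0.4,0.83,0]
    - [0.4,0.83,0]
  roll: [0.05,0.1,0.14,0.17,0.17]
  claw: [1,1,1,1,1]

```text
time_s: 2.58
position: [0.4602, 0.0133, 0.2309]
orientation: [-0.0, 0.796, 0.606, -0.0]
force: [-0.7, 0.6, 0.3]
grip_width: -0.0002
```

Request:
carry_out:
  travel:
    - [0.1,0.21,-0.1]
    - [0.2,0.42,-0.2]
    - [0.3,0.63,-0.3]
    - [0.4,0.83,-0.4]
    - [0.4,0.83,-0.5]
    - [0.4,0.83,-0.5]
  roll: [0.05,0.1,0.14,0.17,0.17,0.17]
  claw: [1,1,1,1,1,1]

```text
time_s: 3.32
position: [0.5381, 0.1766, 0.1291]
orientation: [-0.001, 0.709, 0.705, -0.003]
force: [-0.4, -0.1, 0.1]
grip_width: 0.0005
```

```bash
python3 -c "
from m import *
s=readout.observe();print(s['joint_pos'],s['position'],s['time_s'])
meas(tag='a')"
```

```text
[ 3.17443761e-01  4.36471595e-01  1.23469088e-02  1.15220425e+00
 -6.62587076e-04  1.89429564e+00] [0.53808077 0.17657737 0.12907988] 3.325
green hidden
blue [285.6 248.5] [10 10 87] [274. 244.] [1 1 1] tri [0.4667 0.0487 0.0526] gap 0.0027 S [0.4628 0.0528] T [0.4636 0.0478]
white [200.1 314. ] [10  9 73] [169.7 265.9] [10  9 69] tri [0.4246 0.3211 0.0703] gap 0.0021 S [0.4268 0.322 ] T [0.4244 0.3212]
red hidden
```

View pics/as.png

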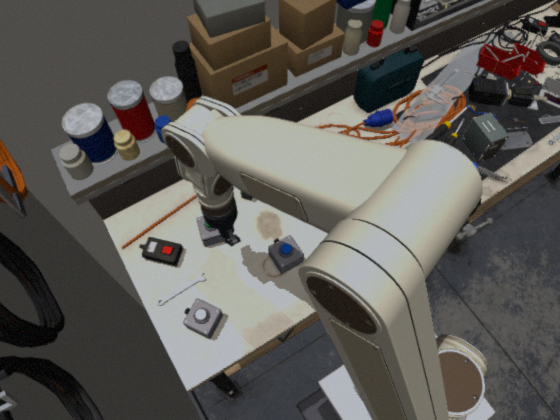

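View pics/at.png

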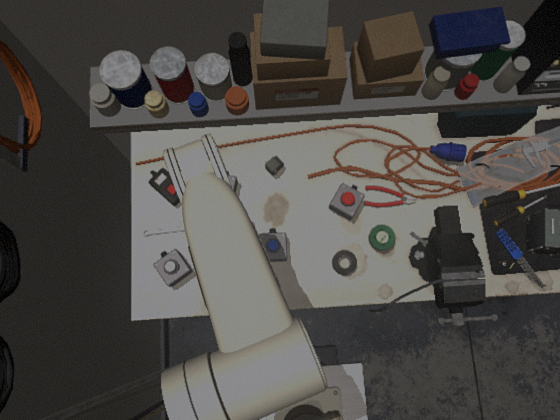

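```bash
python3 - <<'E'
import cv2,numpy as np
a=cv2.imread("pics/as.png")[80:260,130:270];b=cv2.imread("pics/at.png")[110:210,140:250]
b=cv2.convertScaleAbs(b,alpha=1.6)
A=cv2.resize(a,None,fx=3.3,fy=3.3,interpolation=cv2.INTER_CUBIC);B=cv2.resize(b,None,fx=3,fy=3,interpolation=cv2.INTER_CUBIC)
o=np.zeros((600,800,3),np.uint8);o[:594,:462]=A;o[:300,465:795]=B;cv2.imwrite("pics/w.png",o)
E
```

```text
(no output)
```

View pics/w.png

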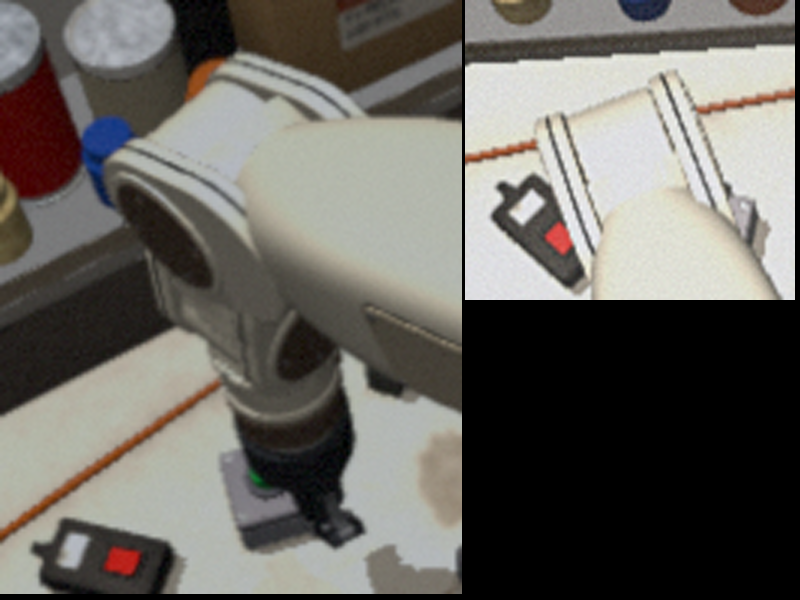

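```bash
python3 - <<'E'
from m import *
S=imaging.snapshot("scene");T=imaging.snapshot("top")
for a,b in(((163,129),(165,151.)),((198,98),(204.5,137))):
    print([np.round(x,3) for x in tri(ray(S,a),ray(T,b))])
for b in ((165,151),(204.5,136)): print(plane(T,b,.38).round(3))
E
```

```text
[array([0.562, 0.227, 0.558]), np.float64(0.001)]
[array([0.577, 0.155, 0.574]), np.float64(0.001)]
[0.626 0.263 0.38 ]
[0.654 0.179 0.38 ]
```

Request:
carry_out:
  travel:
    - [0,0,-0.05]
    - [0.1,0,-0.1]
    - [0.2,0,-0.15]
    - [0.3,0,-0.2]
    - [0.36,0,-0.2]
    - [0.42,0,-0.2]
    - [0.46,0,-0.2]
    - [0.46,0,-0.2]
    - [0.46,0,-0.2]
  roll: [0,0,0,0,0,0,0,0,0]
  claw: [1,1,1,1,1,1,1,1,1]

```text
time_s: 4.65
position: [0.6307, 0.1793, 0.0913]
orientation: [-0.0, 0.708, 0.706, -0.0]
force: [-0.1, 0.6, 0.5]
grip_width: -0.0003
```

```bash
python3 -c "
from m import *
s=readout.observe();print(s['joint_pos'],s['position'],s['time_s'],s['force'])
meas(tag='b')
a=cv2.imread('pics/bs.png')[80:260,110:290];b=cv2.imread('pics/bt.png')[80:210,140:250]
cv2.imwrite('pics/b.png',np.hstack([cv2.resize(a,(450,450)),cv2.resize(b,(350,450))]))"
```

```text
[2.77028788e-01 6.31674676e-01 2.38306390e-01 1.17789589e+00
 6.67584821e-05 1.85029501e+00] [0.63067037 0.17934598 0.09127749] 4.65 [-0.11236157  0.55108136  0.50032663]
green hidden
blue hidden
white [200.3 313.7] [11 10 83] [169.6 265.9] [10  9 68] tri [0.4244 0.3206 0.0726] gap 0.0018 S [0.4273 0.3214] T [0.4246 0.3212]
red hidden
```

View pics/b.png

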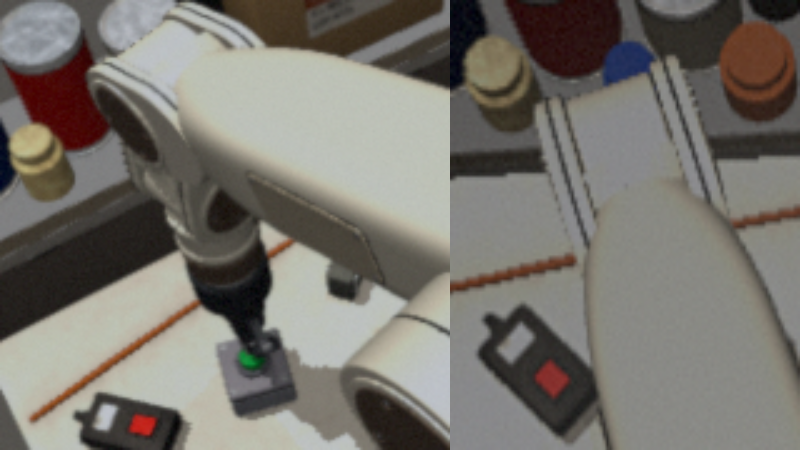

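Request:
carry_out:
  travel:
    - [0.01,0.015,-0.04]
    - [0.01,0.015,-0.08]
    - [0.01,0.015,-0.1]
    - [0.01,0.015,-0.11]
    - [0.01,0.015,-0.115]
    - [0.01,0.015,-0.12]
    - [0.01,0.015,-0.125]
    - [0.01,0.015,-0.13]
    - [0.01,0.015,-0.135]
    - [0.01,0.015,-0.135]
  roll: [0,0,0,0,0,0,0,0,0,0]
  claw: [1,1,1,1,1,1,1,1,1,1]

```text
time_s: 6.0
position: [0.6331, 0.1823, 0.0642]
orientation: [0.0, 0.708, 0.706, -0.0]
force: [-1.7, 0.1, 2.7]
grip_width: -0.0002
```

Request:
carry_out:
  travel:
    - [0,0,-0.004]
    - [0,0,-0.008]
    - [0,0,-0.012]
    - [0,0,-0.016]
    - [0,0,-0.018]
    - [0,0,-0.018]
  roll: [0,0,0,0,0,0]
  claw: [1,1,1,1,1,1]

```text
time_s: 6.75
position: [0.6331, 0.1824, 0.0606]
orientation: [0.0, 0.708, 0.706, -0.0]
force: [-1.6, -0.2, 2.2]
grip_width: -0.0002
```

Request:
carry_out:
  travel:
    - [0,0,-0.002]
    - [0,0,-0.003]
    - [0,0,-0.004]
    - [0,0,-0.004]
  roll: [0,0,0,0]
  claw: [1,1,1,1]

```text
time_s: 7.25
position: [0.6331, 0.1824, 0.0601]
orientation: [0.0, 0.708, 0.706, 0.0]
force: [-2.4, -1.5, 4.4]
grip_width: -0.0002
```

Force has begun to rise, so I'll go on in tiny steps until the stop is clear.

Request:
carry_out:
  travel:
    - [0,0,-0.001]
    - [0,0,-0.002]
    - [0,0,-0.002]
  roll: [0,0,0]
  claw: [1,1,1]

```text
time_s: 7.62
position: [0.6331, 0.1824, 0.0601]
orientation: [0.0, 0.708, 0.706, 0.0]
force: [-2.1, -1.6, 6.6]
grip_width: -0.0
```

Request:
carry_out:
  travel:
    - [0,0,0.03]
    - [0,0,0.1]
    - [0,0,0.2]
    - [-0.1,-0.08,0.24]
    - [-0.3,-0.23,0.24]
    - [-0.5,-0.38,0.24]
    - [-0.7,-0.53,0.24]
    - [-0.85,-0.65,0.24]
    - [-0.85,-0.65,0.24]
    - [-0.85,-0.65,0.24]
  roll: [0,0,0,0,0,0,0,0,0,0]
  claw: [1,1,1,1,1,1,1,1,1,1]

```text
time_s: 8.88
position: [0.4646, 0.0527, 0.1085]
orientation: [0.001, 0.708, 0.706, 0.001]
force: [-0.7, 0.5, 0.0]
grip_width: -0.0001
```

```bash
python3 -c "
from m import *
s=readout.observe();print(s['joint_pos'],s['position'],s['time_s'],s['force'])
meas(z=.058,tag='c')
a=cv2.imread('pics/cs.png')[130:330,130:350];b=cv2.imread('pics/ct.png')[130:330,130:330]
cv2.imwrite('pics/c.png',np.hstack([cv2.resize(a,(440,400)),cv2.resize(b,(360,400))]))"
```

```text
[ 1.12750776e-01  2.69761528e-01 -2.94968070e-01  1.00299483e+00
  3.19622057e-04  1.68622503e+00] [0.46463936 0.05270921 0.10854699] 8.875 [-0.66864723  0.50692361  0.01726709]
green [210.5 223.1] [10  9 77] [220.2 185. ] [10  9 69] tri [0.6341 0.1825 0.0632] gap 0.0012 S [0.6373 0.1823] T [0.6351 0.1825]
blue hidden
white [200.2 313.8] [11 11 85] [169.6 265.9] [10  9 70] tri [0.4244 0.3208 0.0721] gap 0.0019 S [0.4298 0.3217] T [0.4256 0.3229]
red hidden
```

View pics/c.png

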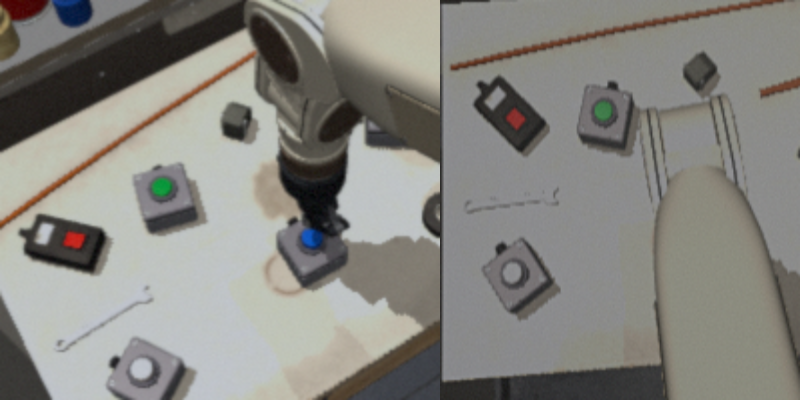

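Request:
carry_out:
  travel:
    - [0,0,-0.06]
    - [0,0,-0.12]
    - [0,0,-0.16]
    - [0,0,-0.18]
    - [0,0,-0.19]
    - [0,0,-0.195]
    - [0,0,-0.2]
    - [0,0,-0.205]
    - [0,0,-0.21]
    - [0,0,-0.215]
    - [0,0,-0.215]
  roll: [0,0,0,0,0,0,0,0,0,0,0]
  claw: [1,1,1,1,1,1,1,1,1,1,1]

```text
time_s: 10.35
position: [0.4634, 0.0524, 0.0646]
orientation: [0.0, 0.708, 0.706, 0.0]
force: [-0.2, -0.5, 1.9]
grip_width: -0.0001
```

```bash
python3 -c "
from m import *
S=imaging.snapshot('scene');T=imaging.snapshot('top')
for d in(S,T): print(proj(d,[[.635,.1825,.068],[.635,.1825,.060]]))
d=S
a=d['pixels'][...,::-1][210:290,240:330];cv2.imwrite('pics/d.png',cv2.resize(a,(540,480),interpolation=cv2.INTER_CUBIC))"
```

```text
[[210.32155163 222.04032562]
 [210.74835444 223.39970115]]
[[219.8182726  184.09745798]
 [220.14703073 184.88885108]]
```

View pics/d.png

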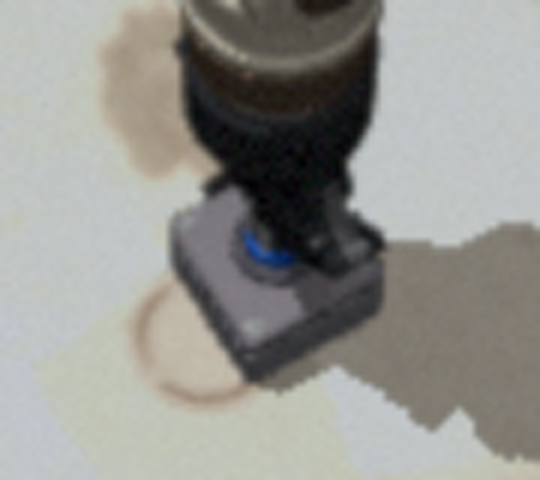

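Green's pixel shift matches 8 mm of travel, and the finger is now on the blue cap. I'll carry on to its stop.

Request:
carry_out:
  travel:
    - [0,0,-0.004]
    - [0,0,-0.008]
    - [0,0,-0.012]
    - [0,0,-0.016]
    - [0,0,-0.02]
    - [0,0,-0.022]
    - [0,0,-0.023]
    - [0,0,-0.023]
  roll: [0,0,0,0,0,0,0,0]
  claw: [1,1,1,1,1,1,1,1]

```text
time_s: 11.45
position: [0.4634, 0.0524, 0.0601]
orientation: [0.0, 0.708, 0.706, 0.0]
force: [1.0, -1.1, 4.1]
grip_width: 0.0003
```

Request:
carry_out:
  travel:
    - [0,0,-0.001]
    - [0,0,-0.002]
    - [0,0,-0.003]
    - [0,0,-0.003]
  roll: [0,0,0,0]
  claw: [1,1,1,1]

```text
time_s: 11.95
position: [0.4634, 0.0524, 0.06]
orientation: [0.0, 0.708, 0.706, 0.0]
force: [-0.3, 0.0, 7.4]
grip_width: -0.0
```

Request:
carry_out:
  travel:
    - [0,0,0.03]
    - [0,0,0.1]
    - [0,0,0.2]
    - [-0.02,0.15,0.24]
    - [-0.04,0.3,0.24]
    - [-0.07,0.5,0.24]
    - [-0.1,0.7,0.24]
    - [-0.1,0.7,0.24]
  roll: [0,0,0,0,0,0,0,0]
  claw: [1,1,1,1,1,1,1,1]

```text
time_s: 12.95
position: [0.4426, 0.1946, 0.1077]
orientation: [-0.0, 0.706, 0.708, 0.0]
force: [-0.8, -0.7, -0.4]
grip_width: 0.0001
```

Request:
carry_out:
  travel:
    - [-0.02,0.15,0]
    - [-0.05,0.3,0]
    - [-0.07,0.5,0]
    - [-0.09,0.645,0]
    - [-0.09,0.645,0]
    - [-0.09,0.645,0]
  roll: [0,0,0,0,0,0]
  claw: [1,1,1,1,1,1]

```text
time_s: 13.7
position: [0.425, 0.3202, 0.1072]
orientation: [0.0, 0.708, 0.706, -0.001]
force: [-1.0, -0.2, 0.3]
grip_width: -0.0002
```

```bash
python3 -c "
from m import *
s=readout.observe();print(s['joint_pos'],s['position'],s['time_s'],s['force'])
S,T=meas(z=.058,tag='e')
for d in(S,T): print(proj(d,[[.463,.0518,.068],[.463,.0518,.060]]))
a=cv2.imread('pics/es.png')[130:370,130:350];b=cv2.imread('pics/et.png')[130:330,130:330]
cv2.imwrite('pics/e.png',np.hstack([cv2.resize(a,(440,480)),cv2.resize(b,(360,480))]))"
```

```text
[ 6.45971690e-01  3.90008374e-01 -1.22172974e-01  1.05994651e+00
 -5.49720134e-04  2.22001035e+00] [0.42499575 0.32018153 0.10721264] 13.7 [-0.99769073 -0.23236637  0.29063077]
green hidden
blue hidden
white [211.2 303.2] [3 2 4] [162.2 274. ] [11 10 45] tri [0.3781 0.2947 0.2536] gap 0.0152 S [0.4389 0.2859] T [0.4059 0.3424]
red [326.2 181.3] [ 13  11 107] [347.6 197.9] [ 12  11 113] tri [ 0.5747 -0.1559  0.0671] gap 0.0013 S [ 0.5796 -0.1596] T [ 0.5764 -0.1576]
[[285.83754425 247.92147929]
 [285.80709138 249.16464277]]
[[272.48104987 244.19010454]
 [272.5197176  244.66207267]]
```

View pics/e.png

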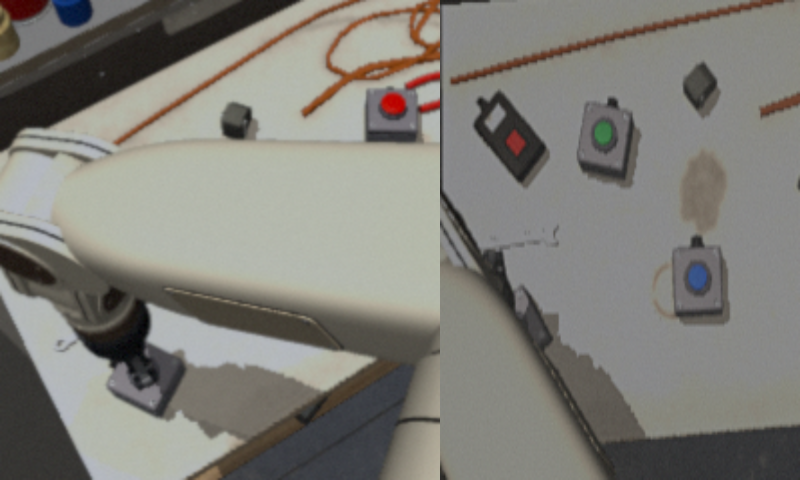

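Finger is over the white box; green and blue both look down in the top view. Pressing white next.

Request:
carry_out:
  travel:
    - [0,0,-0.06]
    - [0,0,-0.12]
    - [0,0,-0.16]
    - [0,0,-0.18]
    - [0,0,-0.19]
    - [0,0,-0.195]
    - [0,0,-0.2]
    - [0,0,-0.205]
    - [0,0,-0.21]
    - [0,0,-0.215]
    - [0,0,-0.215]
  roll: [0,0,0,0,0,0,0,0,0,0,0]
  claw: [1,1,1,1,1,1,1,1,1,1,1]

```text
time_s: 15.18
position: [0.4253, 0.3216, 0.0644]
orientation: [-0.0, 0.708, 0.706, 0.0]
force: [-0.4, 1.1, 3.4]
grip_width: -0.0003
```

Request:
carry_out:
  travel:
    - [0,0,-0.004]
    - [0,0,-0.008]
    - [0,0,-0.012]
    - [0,0,-0.014]
    - [0,0,-0.016]
    - [0,0,-0.016]
  roll: [0,0,0,0,0,0]
  claw: [1,1,1,1,1,1]

```text
time_s: 15.92
position: [0.4253, 0.3216, 0.0611]
orientation: [-0.0, 0.708, 0.706, 0.0]
force: [-0.0, 2.3, 1.8]
grip_width: 0.0
```

Request:
carry_out:
  travel:
    - [0,0,-0.003]
    - [0,0,-0.005]
    - [0,0,-0.007]
    - [0,0,-0.008]
    - [0,0,-0.008]
  roll: [0,0,0,0,0]
  claw: [1,1,1,1,1]

```text
time_s: 16.55
position: [0.4253, 0.3216, 0.0601]
orientation: [0.0, 0.708, 0.706, 0.0]
force: [-0.2, 1.1, 6.0]
grip_width: 0.0
```

Request:
carry_out:
  travel:
    - [0,0,-0.001]
    - [0,0,-0.002]
    - [0,0,-0.002]
  roll: [0,0,0]
  claw: [1,1,1]

```text
time_s: 16.92
position: [0.4253, 0.3216, 0.06]
orientation: [0.0, 0.708, 0.706, 0.001]
force: [-0.7, 0.4, 8.1]
grip_width: -0.0
```

Request:
carry_out:
  travel:
    - [0,0,0.03]
    - [0,0,0.1]
    - [0,0,0.25]
    - [0,0,0.45]
    - [0,0,0.7]
    - [0,-0.25,0.85]
    - [0,-0.5,0.85]
    - [0,-0.75,0.85]
    - [0,-1,0.85]
  roll: [0,0,0,0,0,0,0,0,0]
  claw: [1,1,1,1,1,1,1,1,1]

```text
time_s: 18.05
position: [0.4247, 0.1197, 0.2297]
orientation: [0.0, 0.708, 0.706, 0.0]
force: [1.9, 0.1, 1.0]
grip_width: -0.0003
```

Request:
carry_out:
  travel:
    - [-0.1,-0.25,0]
    - [-0.2,-0.5,0]
    - [-0.3,-0.75,0]
    - [-0.4,-1,0]
  roll: [0,0,0,0]
  claw: [1,1,1,1]

```text
time_s: 18.55
position: [0.344, -0.08, 0.2297]
orientation: [0.0, 0.708, 0.706, 0.0]
force: [1.5, -0.4, 0.4]
grip_width: 0.0
```

Request:
carry_out:
  travel:
    - [-0.1,-0.25,0]
    - [-0.2,-0.5,0]
    - [-0.3,-0.75,0]
    - [-0.4,-1,0]
    - [-0.4,-1,0]
    - [-0.4,-1,0]
  roll: [0,0,0,0,0,0]
  claw: [1,1,1,1,1,1]

```text
time_s: 19.3
position: [0.2647, -0.2782, 0.2292]
orientation: [-0.0, 0.708, 0.706, 0.0]
force: [-0.4, 0.5, -0.2]
grip_width: -0.0001
```

```bash
python3 -c "
from m import *
s=readout.observe();print(s['joint_pos'],s['position'],s['time_s'],s['force'])
S,T=meas(z=.058,tag='f')
for d in(S,T): print(proj(d,[[.4255,.3215,.068],[.4255,.3215,.060]]))
"
```

```text
[-8.10556997e-01  1.18769098e-02 -2.66545232e-01  1.29330253e+00
  3.17385886e-04  7.63835851e-01] [ 0.26468829 -0.27821369  0.22918538] 19.3 [-0.39900468  0.52454403 -0.19465828]
green [210.5 223.1] [10  9 77] [220.2 185. ] [10  9 70] tri [0.6341 0.1825 0.0634] gap 0.001 S [0.6373 0.1823] T [0.6352 0.1827]
blue [285.6 249.2] [11 11 92] [272.6 245.2] [10 10 80] tri [0.4618 0.0522 0.0618] gap 0.0015 S [0.4638 0.0518] T [0.4618 0.0518]
white [200.7 314.6] [11 10 87] [170.3 266.2] [10 10 71] tri [0.4248 0.3208 0.0633] gap 0.0019 S [0.4272 0.3216] T [0.4248 0.3211]
red [326.2 181.2] [ 13  11 112] [347.7 197.9] [ 12  12 116] tri [ 0.5749 -0.156   0.067 ] gap 0.0015 S [ 0.5798 -0.1596] T [ 0.5765 -0.1578]
[[200.40864827 314.09985898]
 [200.95657173 314.9777213 ]]
[[169.35729335 265.45687476]
 [169.98691284 265.81194754]]
```

View pics/fs.png

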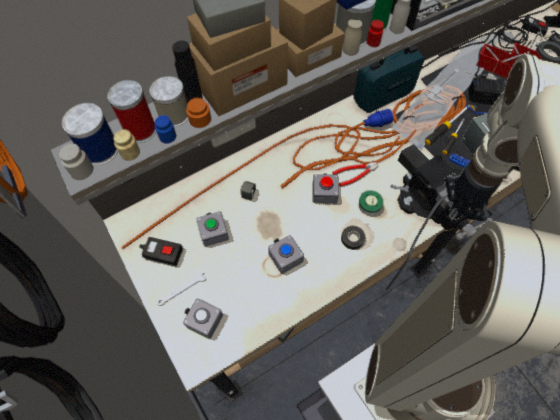

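View pics/ft.png

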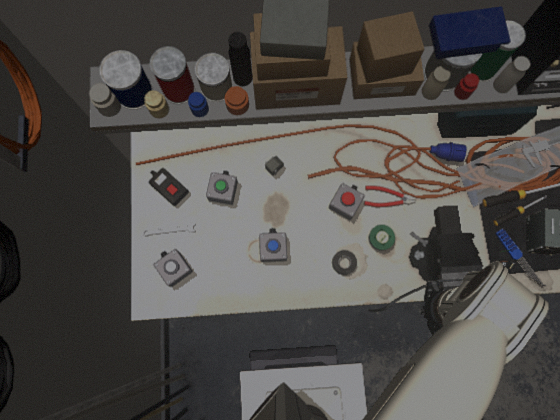

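Both pictures show the boxes, pendant, spanner, cutters and casting where they were at the start. The green cap is at (210.5,223.1), blue (285.6,249.2), white (200.7,314.6) in the scene view, each lowered. Red is unchanged at (326.2,181.2), and the arm is clear.

```bash
python3 -c "
from plant import order
print(order.close_job())"
```

```text
the job is handed in; nothing more can be done
None
```

I pushed the green, blue and white buttons in, in that order, with the shut fingertips, and handed the job in at about 19 s of the 61 s allowed.

- **Pressing:** each button was pressed until the fingertip stopped at z = 0.060 m, the height given for fully home. Force along z there rose to about 6.6 N on green, 7.4 N on blue and 8.1 N on white.
- **Final pictures:** the green, blue and white caps are lowered and the red cap has not moved. I saw no movement of the boxes or the other things on the bench. The arm ended well away with about zero force on the tool.
- **Disagreement:** camera-measured cap heights came out about 62–63 mm, where about 58–60 mm was expected. Reading them to about a pixel, with calibration good to 2 mm, leaves an error of a few millimetres. I therefore relied on the fingertip height and the force rise for "fully home".

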